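Load the kiln rack in ware-rack order

TASK

Move the four glazed cups from the dark brown ware rack to the pale kiln rack in the same order counted from each rack's yellow-painted end: the cup nearest the yellow end of the ware rack goes to the place nearest the yellow end of the kiln rack, and so on down the row. Stand each cup upright on the grey mark in the middle of its place, one cup per place, and never let a cup tip over on the way.

Things in the scene. Friction and masses are not known exactly. Their poses are not given: they have to be found in the camera images.
- cup_white: loose round cup without a handle, white glaze above a 14 mm bare terracotta foot; 80 mm high, straight outer diameter 55 mm from 20 mm above its base to the rim, foot 45 mm across, wall 4.5 mm, 120 to 210 g, open at the top. Origin: centre of its underside, z up. At the start it stands upright in the ware rack.
- cup_blue: loose round cup without a handle, deep blue glaze above a 14 mm bare terracotta foot; 80 mm high, straight outer diameter 55 mm from 20 mm above its base to the rim, foot 45 mm across, wall 4.5 mm, 120 to 210 g, open at the top. Origin: centre of its underside, z up. At the start it stands upright in the ware rack.
- cup_green: loose round cup without a handle, leaf green glaze above a 14 mm bare terracotta foot; 80 mm high, straight outer diameter 55 mm from 20 mm above its base to the rim, foot 45 mm across, wall 4.5 mm, 120 to 210 g, open at the top. Origin: centre of its underside, z up. At the start it stands upright in the ware rack.
- cup_black: loose round cup without a handle, black glaze above a 14 mm bare terracotta foot; 80 mm high, straight outer diameter 55 mm from 20 mm above its base to the rim, foot 45 mm across, wall 4.5 mm, 120 to 210 g, open at the top. Origin: centre of its underside, z up. At the start it stands upright in the ware rack.
- tile_white: white glaze test tile, 20 x 44 x 4 mm, fixed on the ware rack along its robot-side edge, 46 mm from the middle of the place where the white cup starts (so it still shows, after the cup has gone, where that cup stood). Origin: centre of its underside. It does not move.
- tile_blue: deep blue glaze test tile, 20 x 44 x 4 mm, fixed on the ware rack along its robot-side edge, 46 mm from the middle of the place where the blue cup starts (so it still shows, after the cup has gone, where that cup stood). Origin: centre of its underside. It does not move.
- tile_green: leaf green glaze test tile, 20 x 44 x 4 mm, fixed on the ware rack along its robot-side edge, 46 mm from the middle of the place where the green cup starts (so it still shows, after the cup has gone, where that cup stood). Origin: centre of its underside. It does not move.
- tile_black: black glaze test tile, 20 x 44 x 4 mm, fixed on the ware rack along its robot-side edge, 46 mm from the middle of the place where the black cup starts (so it still shows, after the cup has gone, where that cup stood). Origin: centre of its underside. It does not move.
- ware_rack: dark brown wooden rack where the cups start, left or right of the other: fixed board 120 x 350 x 18 mm; four places along y at +127.5, +42.5, -42.5, -127.5 mm (x = 0), parted by strips 6 mm wide, 10 mm above the board. Origin: underside, mid-row; cups stand 18 mm above it. x away from the robot (+-0.15 rad), y to its left. Yellow end block (30 mm long and high) at y = +190 mm.
- kiln_rack: pale empty rack with a grey 40 mm disc at each place: fixed board 120 x 350 x 18 mm; four places along y at +127.5, +42.5, -42.5, -127.5 mm (x = 0), parted by strips 6 mm wide, 10 mm above the board. Origin: underside, mid-row; cups stand 18 mm above it. x away from the robot (+-0.15 rad), y to its left. Yellow end block (30 mm long and high) at y = -190 mm, the opposite end to the ware rack's.
Things that resemble listed ones, but are neither listed nor needed, are in the scene too. Several things have the shape of the cup_blue; the one meant has the colours described above. Of the things shaped like the cup_black, the black one is meant.

How it is judged:
At the end, for the whole second after the job is handed in: Each cup is upright (0.10 rad) and at rest on the kiln rack's board (height 5 mm), within 13 mm along the row and 15 mm across it of the middle of its place, which counted from the yellow end is the same as the one it had in the ware rack (shown by its tile) (((y of tile_white in the frame of ware_rack between 0.0975 and 0.1575 m and y of cup_white in the frame of kiln_rack between -0.1405 and -0.1145 m) or (y of tile_white in the frame of ware_rack between 0.0125 and 0.0725 m and y of cup_white in the frame of kiln_rack between -0.0555 and -0.0295 m) or (y of tile_white in the frame of ware_rack between -0.0725 and -0.0125 m and y of cup_white in the frame of kiln_rack between 0.0295 and 0.0555 m) or (y of tile_white in the frame of ware_rack between -0.1575 and -0.0975 m and y of cup_white in the frame of kiln_rack between 0.1145 and 0.1405 m)) and x of cup_white in the frame of kiln_rack between -0.015 and 0.015 m and z of cup_white in the frame of kiln_rack between 0.013 and 0.023 m and angle between each of cup_white, cup_blue, cup_green, cup_black's own z axis and vertical below 0.1 rad and linear speed of each of cup_white, cup_blue, cup_green, cup_black below 0.02 m/s and angular speed of each of cup_white, cup_blue, cup_green, cup_black below 0.2 rad/s and ((y of tile_blue in the frame of ware_rack between 0.0975 and 0.1575 m and y of cup_blue in the frame of kiln_rack between -0.1405 and -0.1145 m) or (y of tile_blue in the frame of ware_rack between 0.0125 and 0.0725 m and y of cup_blue in the frame of kiln_rack between -0.0555 and -0.0295 m) or (y of tile_blue in the frame of ware_rack between -0.0725 and -0.0125 m and y of cup_blue in the frame of kiln_rack between 0.0295 and 0.0555 m) or (y of tile_blue in the frame of ware_rack between -0.1575 and -0.0975 m and y of cup_blue in the frame of kiln_rack between 0.1145 and 0.1405 m)) and x of cup_blue in the frame of kiln_rack between -0.015 and 0.015 m and z of cup_blue in the frame of kiln_rack between 0.013 and 0.023 m and ((y of tile_green in the frame of ware_rack between 0.0975 and 0.1575 m and y of cup_green in the frame of kiln_rack between -0.1405 and -0.1145 m) or (y of tile_green in the frame of ware_rack between 0.0125 and 0.0725 m and y of cup_green in the frame of kiln_rack between -0.0555 and -0.0295 m) or (y of tile_green in the frame of ware_rack between -0.0725 and -0.0125 m and y of cup_green in the frame of kiln_rack between 0.0295 and 0.0555 m) or (y of tile_green in the frame of ware_rack between -0.1575 and -0.0975 m and y of cup_green in the frame of kiln_rack between 0.1145 and 0.1405 m)) and x of cup_green in the frame of kiln_rack between -0.015 and 0.015 m and z of cup_green in the frame of kiln_rack between 0.013 and 0.023 m and ((y of tile_black in the frame of ware_rack between 0.0975 and 0.1575 m and y of cup_black in the frame of kiln_rack between -0.1405 and -0.1145 m) or (y of tile_black in the frame of ware_rack between 0.0125 and 0.0725 m and y of cup_black in the frame of kiln_rack between -0.0555 and -0.0295 m) or (y of tile_black in the frame of ware_rack between -0.0725 and -0.0125 m and y of cup_black in the frame of kiln_rack between 0.0295 and 0.0555 m) or (y of tile_black in the frame of ware_rack between -0.1575 and -0.0975 m and y of cup_black in the frame of kiln_rack between 0.1145 and 0.1405 m)) and x of cup_black in the frame of kiln_rack between -0.015 and 0.015 m and z of cup_black in the frame of kiln_rack between 0.013 and 0.023 m); the robot touches nothing.
It fails at once if the white cup is tipped over (more than 0.8 rad) (angle between cup_white's own z axis and vertical above 0.8 rad).
It fails at once if the blue cup is tipped over (more than 0.8 rad) (angle between cup_blue's own z axis and vertical above 0.8 rad).
It fails at once if the green cup is tipped over (more than 0.8 rad) (angle between cup_green's own z axis and vertical above 0.8 rad).
It fails at once if the black cup is tipped over (more than 0.8 rad) (angle between cup_black's own z axis and vertical above 0.8 rad).
It also fails if it takes over 112 s, if anything falls off the work surface, if the arm or the gripper's body presses on something with over 40 N, if the wrist force passes 120 N, or if a joint passes its speed limit or range.

ROBOT

A 7-joint arm with a two-finger parallel gripper is mounted at the origin on the work surface. World frame = base frame: x ahead of the robot, y to its left, z up, the work surface at z = 0. Lengths are in m, angles in rad, forces in N, time in s.
With the tool pointing down it reaches from about 0.4 to 0.9 m from the base axis. Payload 5.5 kg.
Tool frame: the origin (TCP) lies at the very end of the fingers, on their centre line; the grasp point (between the pads) lies 19 mm behind it; z points along the fingers, x is the direction in which the jaws open and shut, and the axes are right-handed (so a half turn about z gives the same grasp; the last joint's range is limited). The gripper opens to 85 mm and grips with 20 to 120 N. Pads are 22 mm wide; open, the fingers measure 114 mm over their backs; the gripper's body (76 mm by 85 mm) begins 54 mm behind the grasp point. The pads swing forward as they close: fully open they stand 13 mm farther back than shut.
Start: joints at [-1.083, 0.501, -0.427, 1.55, 0.221, 1.138, -0.21], TCP at [0.145, 0.634, 0.231] pointing down, gripper open.
Joint ranges: [-2.88, 2.88], [-0.31, 2.03], [-1.54, 1.56], [0.2, 2.42], [-1.41, 4.55], [0.19, 2.02], [-2.57, 2.57]. Speed limits (rad/s): [2.57, 2.57, 3.14, 3.14, 3.14, 3.14, 3.14].

INTERFACE

Orientations are given as a rotation vector (axis times angle).
In Python, from cell import telemetry, eyes, manip gives the robot as it stands.
- The arm moves only by the tool send_rows, never from a script. Its arguments are lists of equal length, an entry for each row: "translation": the shift along the tool's x, y, z in m, a list of three; "rotation": the turn, a rotation vector about the tool's x, y, z in degrees, a list of three. A call has 1 to 12 rows; each row is the pose to reach, as a shift and turn from the pose commanded when the call began, along the tool's axes at that moment; what a row does not reach only later rows make up. A row lasts 1/12 s, in which the tool goes at most 41.7 mm and 7.16 degrees, less where a joint would pass 70% of its speed; a pose out of reach is approached as far as the arm can. A call with a gripper value outside its range is refused whole. "grip" is the closure, from 0 (fully open) to 1 (shut), set as the call begins (left out, the last holds). The fingers move at their own pace and stop on an object; "squeeze" is the grip in N (left out, the last holds). Time passes only in rows, so rows that repeat a pose let the fingers close. It gives the time, the measured TCP pose, the force and the opening at its end, in the units of the state.
- telemetry.observe(): the state, without advancing time (a new reading comes with each control period).
- eyes.read_camera(name): name is "scene" or "top" or "wrist"; returns a dict with "color" (420x560x3 uint8, red, green, blue), "camera_matrix" (3x3 intrinsics, pixels), "R" (3x3) and "t" (3): a world point X has camera coordinates R X + t. Camera axes: x right, y down, z forward; pixel columns grow to the right and rows downward; lengths in m; the calibration is good to about 2 mm. A picture is of the moment at which its call begins. There is no depth.
- manip.job_done(): hands the job in, once; it reports no verdict.
The state is a dict: "time_s": time; "joint_pos": joint angles; "qvel": joint speeds; "effort": joint torques, N m; "position": TCP position; "ee_rot": TCP orientation; "contact_force": force on the tool from outside, world axes, zero at the start; "moment": the same for the moment, N m; "width": finger opening in m.
Only numpy, scipy, OpenCV 4.12 (cv2) and the standard library are available. Lean on these libraries where they do the work, as an engineer would, in place of code of your own. Each camera call takes 0.05 s, during which the arm holds its last target.

## Working session

There is one attempt and no reset: what is moved stays moved. The work goes in short steps, Python scripts to look and compute and a tool call to move; the robot and the scene stay as the last step left them, time stands still between calls to the robot, and variables do not carry over. Pictures are saved under pics/ and viewed, and the job is handed in when it is done.

Besides the shell and the picture viewer there is one more tool, called after ">>>" as name(argument=value, ...) on one line, values as JSON. send_rows: Moves the arm, as the interface text tells. Its arguments: {"type":"object","properties":{"translation":{"type":"array"},"rotation":{"type":"array"},"grip":{"type":"number"},"squeeze":{"type":"number"}},"required":["translation","rotation"]}

```bash
mkdir -p pics; ls
python3 - <<'E'
from cell import telemetry, eyes
import cv2
print(telemetry.observe())
for n in ("scene","top","wrist"):
    c=eyes.read_camera(n)
    cv2.imwrite(f"pics/{n}0.png",c["color"][:,:,::-1])
    print(n,c["camera_matrix"].tolist(),c["R"].tolist(),c["t"].tolist())
E
```

```text
pics
{'time_s': 0.0, 'joint_pos': array([-1.08279557,  0.5018413 , -0.42677761,  1.55147091,  0.22082162,
        1.13827651, -0.21028042]), 'qvel': array([-6.40122027e-05, -7.06935587e-04,  1.95968207e-03,  7.35360852e-04,
       -9.72163685e-05,  8.12908516e-04, -3.43420696e-04]), 'effort': array([-2.43108207e-04, -5.69510436e+01, -5.81607252e+00, -2.80939329e+01,
        1.06758520e-02,  1.16550460e-02, -1.76078032e-05]), 'position': array([0.14479418, 0.63295434, 0.23025355]), 'ee_rot': array([ 2.45559590e+00,  1.95761859e+00, -2.41740257e-03]), 'contact_force': array([-0.21150391,  0.0244113 ,  0.54939063]), 'moment': array([-0.01584839, -0.00207643,  0.01853509]), 'width': 0.08549322172870835}
scene [[522.5335955905442, 0.0, 278.20497021099334], [0.0, 522.5335955905442, 212.4435429374715], [0.0, 0.0, 1.0]] [[0.2670209356715286, 0.9636540092202149, 0.008412516086590995], [0.6900720499792764, -0.18510555375969334, -0.6996688501031874], [-0.6726814890797133, 0.19263147323613308, -0.714417755776252]] [-0.11271672356568105, -0.3702074398459927, 1.699890707757275]
top [[502.3263540232241, 0.0, 277.448363871889], [0.0, 502.3263540232241, 209.29183384594418], [0.0, 0.0, 1.0]] [[0.01238900439858623, -0.9999215112659818, -0.0018665148183687177], [-0.9823440715187162, -0.011822697364957883, -0.18670926323845938], [0.18667254142493347, 0.004146701649744387, -0.9824134400258298]] [-0.03692816060813844, 0.5401222018320659, 1.0842167525456845]
wrist [[333.6096566709985, 0.0, 277.7725536485511], [0.0, 333.6096566709985, 211.9902428430737], [0.0, 0.0, 1.0]] [[0.2232985055582485, 0.9747490352616355, -0.00144764359106316], [0.9396209097908884, -0.2148556579650972, 0.26636364640117655], [0.25932667294206097, -0.060838840364516096, -0.9638715226646677]] [-0.6488837742994035, -0.034139088755072836, 0.37961512914097145]
```

View pics/top0.png

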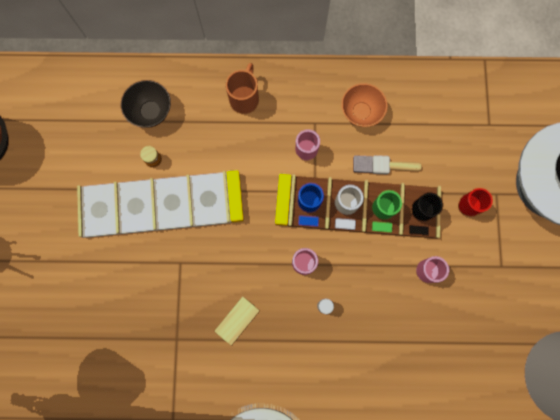

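View pics/scene0.png

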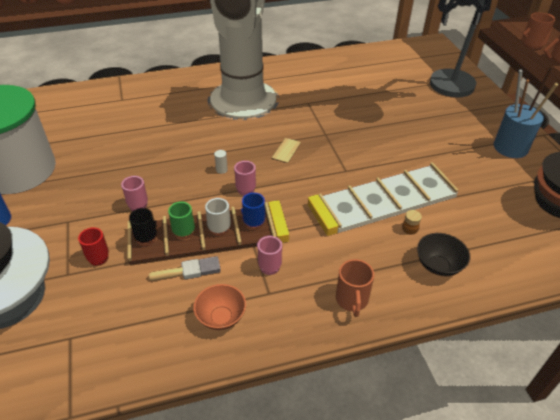

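View pics/wrist0.png

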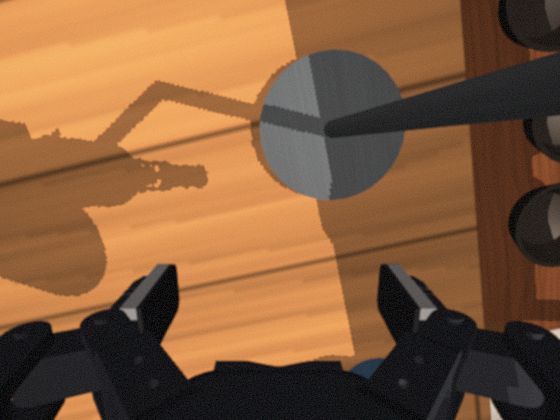

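Run:
```python
import cv2
a=cv2.imread("pics/top0.png")
cv2.imwrite("pics/z1.png",cv2.resize(a[120:290,265:505],None,fx=3.3,fy=3.3,interpolation=cv2.INTER_CUBIC))
cv2.imwrite("pics/z2.png",cv2.resize(a[140:260,65:255],None,fx=4,fy=4,interpolation=cv2.INTER_CUBIC))
```

```text
(no output)
```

View pics/z1.png

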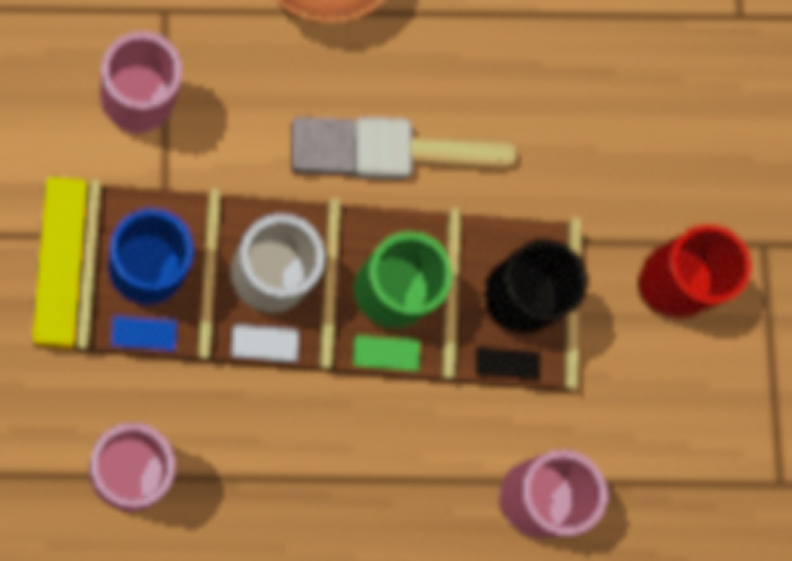

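View pics/z2.png

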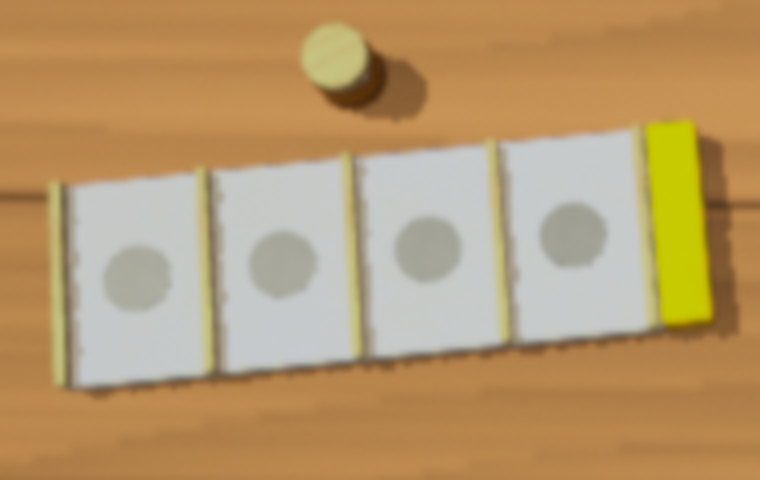

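```bash
cat > h.py <<'E'
import numpy as np, cv2
from scipy.optimize import least_squares
def ray(c,u,v,z):
    K=np.array(c["camera_matrix"]);R=np.array(c["R"]);t=np.array(c["t"])
    d=R.T@np.linalg.inv(K)@np.array([u,v,1.]);o=-R.T@t
    return o+d*(z-o[2])/d[2]
def proj(c,X):
    p=(np.array(c["camera_matrix"])@(np.array(c["R"])@np.asarray(X,float)+np.array(c["t"])));return p[:2]/p[2]
E
python3 - <<'E'
from h import *
from cell import eyes
c=eyes.read_camera("top");np.save("top.npy",c,allow_pickle=True)
s=eyes.read_camera("scene");np.save("scene.npy",s,allow_pickle=True)
# discs
z=.018
guess=[(573,235),(428,249),(283,264),(137,278)]
hsv=cv2.cvtColor(c["color"],cv2.COLOR_RGB2HSV)
im=c["color"].astype(int)
P=[]
for g in guess:
    u,v=g[0]/4+65,g[1]/4+140
    pu,pv=int(round(u)),int(round(v))
    sub=im[pv-14:pv+15,pu-14:pu+15].sum(2)/3
    lo=sub[12:17,12:17].mean(); hi=np.percentile(sub,80)
    w=np.clip((hi-sub)/(hi-lo),0,1)
    yy,xx=np.mgrid[-14:15,-14:15]; m=(xx**2+yy**2<12**2)
    w=np.where(w*m>.3,w*m,0)
    u,v=pu+(w*xx).sum()/w.sum(),pv+(w*yy).sum()/w.sum()
    p=ray(c,u,v,z);P.append(p);print("disc",round(u,1),round(v,1),p.round(4), "area mm2",w.sum())
P=np.array(P);print(np.linalg.norm(np.diff(P,axis=0),axis=1))
d=P[3]-P[0];print("kiln y-axis yaw",np.arctan2(-d[0],d[1]),"centre",P.mean(0))
for n,g in dict(blue=(151,252),white=(282,255),green=(411,274),black=(543,281),red=(711,265),pinkA=(143,72),pinkB=(133,466),pinkC=(566,493)).items():
    print(n,ray(c,g[0]/3.3+265,g[1]/3.3+120,.098).round(4))
T=[]
for n,g in dict(blue=(144,333),white=(265,343),green=(387,352),black=(509,363)).items():
    T.append(ray(c,g[0]/3.3+265,g[1]/3.3+120,.022));print("tile",n,T[-1].round(4))
T=np.array(T);d=T[0]-T[3];y=np.arctan2(-d[0],d[1]);print("ware yaw",y,"places",(T+.046*np.array([np.cos(y),np.sin(y),0])).round(4).tolist(),np.linalg.norm(np.diff(T,axis=0),axis=1))
E
```

```text
disc 207.8 198.4 [0.5708 0.1328 0.018 ] area mm2 207.816605839416
disc 171.5 201.8 [0.5615 0.2172 0.018 ] area mm2 209.0187103240895
disc 135.1 205.5 [0.5517 0.3016 0.018 ] area mm2 215.79504254532006
disc 98.8 209.1 [0.5421 0.3855 0.018 ] area mm2 218.16624790619758
[0.08500054 0.0848842  0.08452602]
kiln y-axis yaw 0.11303121556756635 centre [0.55653492 0.2592781  0.018     ]
blue [ 0.5611 -0.1026  0.098 ]
white [ 0.5601 -0.1889  0.098 ]
green [ 0.5483 -0.2734  0.098 ]
black [ 0.5447 -0.3599  0.098 ]
red [ 0.5567 -0.4707  0.098 ]
pinkA [ 0.6849 -0.0972  0.098 ]
pinkB [ 0.4201 -0.091   0.098 ]
pinkC [ 0.4063 -0.3685  0.098 ]
tile blue [ 0.5196 -0.1025  0.022 ]
tile white [ 0.5135 -0.187   0.022 ]
tile green [ 0.5082 -0.272   0.022 ]
tile black [ 0.5015 -0.3567  0.022 ]
ware yaw -0.0711132616227598 places [[0.5655, -0.1058, 0.022], [0.5594, -0.1903, 0.022], [0.5541, -0.2753, 0.022], [0.5474, -0.36, 0.022]] [0.08471075 0.08516097 0.08500622]
```

Run:
```python
from h import *
s=np.load("scene.npy",allow_pickle=True).item()
a=s["color"][:,:,::-1].copy()
a=cv2.resize(a,None,fx=3,fy=3,interpolation=cv2.INTER_CUBIC)
def dot(X,col):
    u=proj(s,X)*3+1; cv2.circle(a,tuple(int(round(k)) for k in u),2,col,-1)
def ring(x,y,z,r,col):
    for t in np.linspace(0,6.28,60): dot([x+r*np.cos(t),y+r*np.sin(t),z],col)
for p in [(.5708,.1328),(.5615,.2172),(.5517,.3016),(.5421,.3855)]: ring(*p,.018,.02,(0,0,255))
for p in [(.5611,-.1026),(.5601,-.1889),(.5483,-.2734),(.5447,-.3599)]: ring(*p,.098,.0275,(0,255,255))
cv2.imwrite("pics/s1.png",a[480:800,320:920]);cv2.imwrite("pics/s2.png",a[450:750,880:1420])
```

```text
(no output)
```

View pics/s1.png

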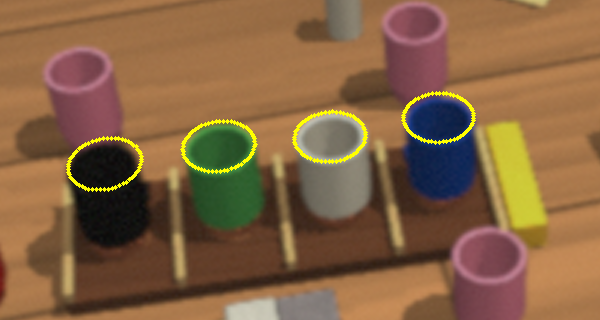

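View pics/s2.png

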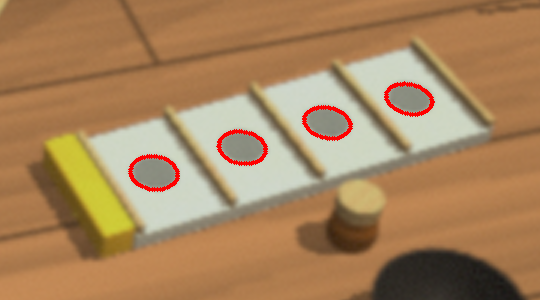

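Run:
```python
from h import *
s=np.load("scene.npy",allow_pickle=True).item()
a=cv2.imread("pics/scene0.png")
cv2.imwrite("pics/s3.png",cv2.resize(a[0:120,150:560],None,fx=1.9,fy=1.9,interpolation=cv2.INTER_CUBIC))
print(proj(s,[.145,.634,.231]),ray(s,455,82,0),ray(s,243,100,0))
```

```text
[458.77764101  28.44433088] [0.08492817 0.71883073 0.        ] [ 0.00716884 -0.00348173  0.        ]
```

View pics/s3.png

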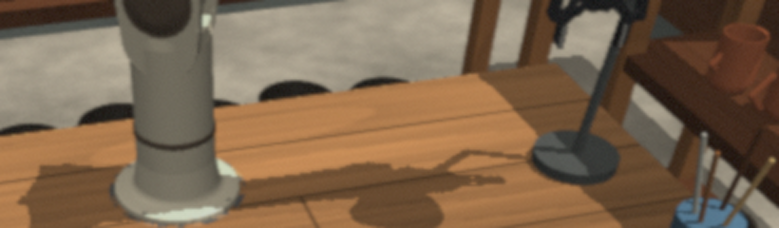

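```bash
cat >> h.py <<'E'
from scipy.spatial.transform import Rotation as Ro
def goto(x,y,z,yaw):
    from cell import telemetry
    st=telemetry.observe();R=Ro.from_rotvec(st["ee_rot"])
    # target: tool z down, x at yaw
    cx=np.array([np.cos(yaw),np.sin(yaw),0]);cz=np.array([0,0,-1.]);T=Ro.from_matrix(np.stack([cx,np.cross(cz,cx),cz],1))
    d=R.inv().apply(np.array([x,y,z])-st["position"]);r=(R.inv()*T).as_rotvec(degrees=True)
    print("t",round(st["time_s"],2),"pos",st["position"].round(4),"yaw",np.degrees(np.arctan2(*R.as_matrix()[[1,0],0])).round(2),"q",st["joint_pos"].round(2),"w",round(st["width"],4),"F",st["contact_force"].round(1))
    print("shift mm",(d*1e3).round(1),"rot deg",r.round(2),"len rows",np.linalg.norm(d)/.0417,np.linalg.norm(r)/7.16)
E
python3 -c "
from h import *
goto(.561,-.103,.20,-.071)"
```

```text
t 0.25 pos [0.1448 0.6333 0.2308] yaw 77.12 q [-1.08  0.5  -0.43  1.55  0.22  1.14 -0.21] w 0.0851 F [ 0.2 -0.4  0.4]
shift mm [-625.   569.8   31.3] rot deg [4.000e-02 5.000e-02 8.119e+01] len rows 20.296418043405982 11.33922911339475
```

>>> send_rows(translation=[[-0.01,0.009,0],[-0.03,0.027,0.001],[-0.056,0.051,0.002],[-0.084,0.077,0.004],[-0.112,0.102,0.006],[-0.14,0.128,0.007],[-0.168,0.153,0.008],[-0.196,0.179,0.01],[-0.224,0.204,0.011],[-0.252,0.23,0.013],[-0.28,0.255,0.014],[-0.308,0.281,0.015]], rotation=[[0,0,1],[0,0,4],[0,0,7],[0,0,11],[0,0,15],[0,0,18],[0,0,22],[0,0,26],[0,0,29],[0,0,33],[0,0,37],[0,0,40]], grip=0, squeeze=45)

```text
time_s: 1.25
position: [0.3505, 0.2691, 0.2164]
ee_rot: [-2.98, -0.995, -0.001]
contact_force: [0.7, 0.1, -1.0]
width: 0.0854
```

```bash
python3 -c "
from h import *
goto(.561,-.103,.20,-.071)"
```

```text
t 1.25 pos [0.3505 0.2691 0.2164] yaw 36.94 q [-0.56  0.12 -0.16  2.07  0.02  0.95 -0.09] w 0.0854 F [ 0.7  0.1 -1. ]
shift mm [-55.4 423.9  16.4] rot deg [-2.000e-02 -3.000e-02  4.101e+01] len rows 10.259714989938676 5.727221031712522
```

>>> send_rows(translation=[[-0.005,0.035,0.001],[-0.009,0.071,0.003],[-0.014,0.107,0.004],[-0.019,0.143,0.006],[-0.023,0.179,0.007],[-0.028,0.215,0.008],[-0.033,0.251,0.01],[-0.038,0.287,0.011],[-0.042,0.323,0.013],[-0.047,0.359,0.014],[-0.051,0.393,0.015],[-0.0554,0.4239,0.0164]], rotation=[[0,0,3],[0,0,7],[0,0,10],[0,0,14],[0,0,17],[0,0,21],[0,0,24],[0,0,28],[0,0,31],[0,0,35],[0,0,38],[0,0,41]])

```text
time_s: 2.25
position: [0.5627, -0.1028, 0.2]
ee_rot: [3.139, -0.111, 0.001]
contact_force: [0.8, 0.5, 0.3]
width: 0.0852
```

Run:
```python
from h import *
from cell import eyes
c=eyes.read_camera("wrist");a=c["color"][:,:,::-1].copy()
print(proj(c,[.561,-.103,.098]),proj(c,[.561,-.103,.018]))
for t in np.linspace(0,6.28,60):
    u=proj(c,[.561+.0275*np.cos(t),-.1026+.0275*np.sin(t),.098]);cv2.circle(a,tuple(int(round(k)) for k in u),1,(0,255,255),-1)
cv2.imwrite("pics/w1.png",a)
goto(.561,-.103,.05,-.071)
```

```text
[276.30775554 211.7167936 ] [276.59418515 190.35192513]
t 2.3 pos [ 0.5647 -0.1099  0.2   ] yaw -4.59 q [-0.05  0.37  0.24  1.8  -0.1   0.98  0.15] w 0.0852 F [ 4.  -4.7  1. ]
shift mm [ -4.8  -7.3 150. ] rot deg [ 0.29 -0.21 -0.52] len rows 3.603069132515157 0.08798192732869171
```

View pics/w1.png

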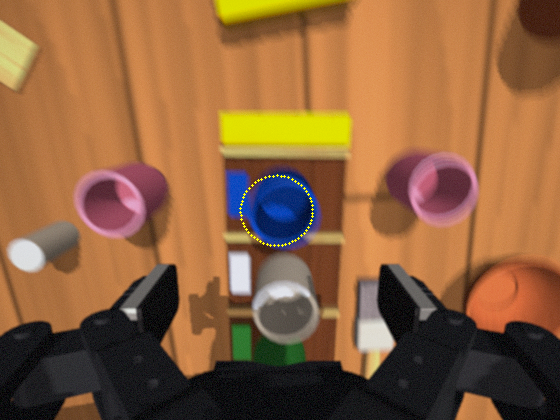

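```bash
cat > ring.py <<'E'
from h import *
import sys
from cell import eyes
name,x,y,z,out=sys.argv[1],*map(float,sys.argv[2:5]),sys.argv[5]
c=eyes.read_camera(name);a=cv2.resize(c["color"][:,:,::-1],None,fx=3,fy=3,interpolation=cv2.INTER_CUBIC)
for r,col in ((.0275,(0,255,255)),(.023,(255,255,0))):
  for t in np.linspace(0,6.28,80):
    u=proj(c,[x+r*np.cos(t),y+r*np.sin(t),z])*3+1;cv2.circle(a,tuple(int(round(k)) for k in u),1,col,-1)
u=(proj(c,[x,y,z])*3).astype(int);u0=max(u[0]-250,0);v0=max(u[1]-200,0)
cv2.imwrite(out,a[v0:u[1]+200,u0:u[0]+250])
E
python3 - <<'E'
from cell import eyes
for i in range(5): eyes.read_camera("top")
from h import *
goto(.561,-.103,.05,-.071)
E
python3 ring.py wrist .561 -.1026 .098 pics/w2.png
```

```text
t 2.55 pos [ 0.5613 -0.0992  0.1996] yaw -3.77 q [-0.05  0.36  0.23  1.81 -0.1   0.98  0.15] w 0.0854 F [0.7 0.3 0.2]
shift mm [1.000e-01 4.000e+00 1.496e+02] rot deg [-0.06  0.05  0.3 ] len rows 3.588951588041213 0.04278758543288925
```

View pics/w2.png

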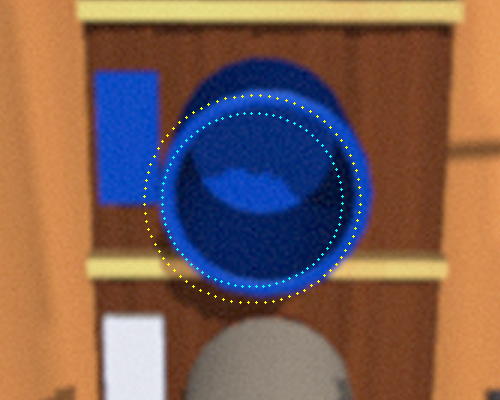

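>>> send_rows(translation=[[0.001,0.002,0.008],[0.002,0.003,0.028],[0.002,0.003,0.053],[0.002,0.003,0.078],[0.002,0.003,0.103],[0.002,0.003,0.125],[0.002,0.003,0.14],[0.002,0.003,0.148],[0.002,0.003,0.15],[0.002,0.003,0.15],[0.002,0.003,0.15]], rotation=[[0,0,0],[0,0,0],[0,0,0],[0,0,0],[0,0,0],[0,0,0],[0,0,0],[0,0,0],[0,0,0],[0,0,0],[0,0,0]])

```text
time_s: 3.52
position: [0.5643, -0.1037, 0.0507]
ee_rot: [3.14, -0.106, 0.002]
contact_force: [0.1, 0.4, -0.6]
width: 0.0852
```

Run:
```python
from h import *
goto(.563,-.1025,.05,-.071)
from cell import eyes
cv2.imwrite("pics/w3.png",eyes.read_camera("wrist")["color"][:,:,::-1])
```

```text
t 3.52 pos [ 0.5643 -0.1037  0.0507] yaw -3.85 q [-0.01  0.58  0.19  1.89 -0.16  0.69  0.2 ] w 0.0852 F [ 0.1  0.4 -0.6]
shift mm [-1.4 -1.1  0.7] rot deg [ 0.   -0.09  0.22] len rows 0.046687946354110235 0.032322750357495045
```

View pics/w3.png

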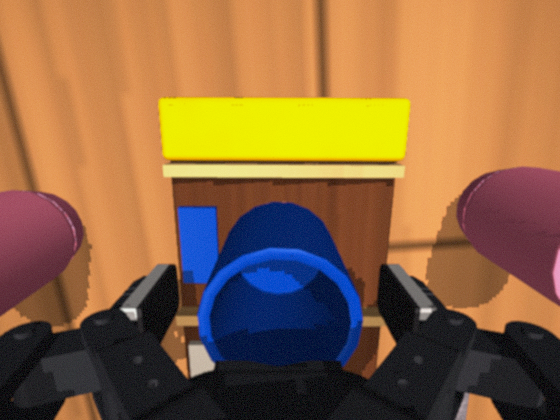

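>>> send_rows(translation=[[0,0,0],[0,0,0],[0,0,0],[0,0,0],[0,0,0],[0,0,0],[0,0,0],[0,0,0]], rotation=[[0,0,0],[0,0,0],[0,0,0],[0,0,0],[0,0,0],[0,0,0],[0,0,0],[0,0,0]], grip=1, squeeze=50)

```text
time_s: 4.23
position: [0.5642, -0.1039, 0.0508]
ee_rot: [-3.14, 0.106, -0.002]
contact_force: [-1.7, -0.0, 6.4]
width: 0.053
```

```bash
python3 -c "
from h import *
goto(.5708,.1328,.20,.113)"
```

```text
t 4.23 pos [ 0.5642 -0.1039  0.0508] yaw -3.88 q [-0.01  0.58  0.19  1.89 -0.16  0.69  0.2 ] w 0.053 F [-1.7 -0.   6.4]
shift mm [  -9.3 -236.6 -149.2] rot deg [  0.    -0.07 -10.36] len rows 6.711491616393652 1.44648165877094
```

>>> send_rows(translation=[[0,0,-0.003],[0,0,-0.01],[0,0,-0.023],[0,0,-0.04],[0,0,-0.06],[0,0,-0.08],[0,0,-0.098],[0,0,-0.11],[0,0,-0.117],[0,0,-0.12]], rotation=[[0,0,0],[0,0,0],[0,0,0],[0,0,0],[0,0,0],[0,0,0],[0,0,0],[0,0,0],[0,0,0],[0,0,0]])

```text
time_s: 5.07
position: [0.5642, -0.1039, 0.1714]
ee_rot: [3.14, -0.106, 0.003]
contact_force: [0.1, 0.6, -1.9]
width: 0.0531
```

Run:
```python
from h import *
goto(.5708,.1328,.17,.113)
from cell import eyes
cv2.imwrite("pics/w4.png",eyes.read_camera("scene")["color"][100:300,100:480,::-1])
```

```text
t 5.07 pos [ 0.5642 -0.1039  0.1714] yaw -3.88 q [-0.04  0.4   0.23  1.82 -0.11  0.93  0.16] w 0.0531 F [ 0.1  0.6 -1.9]
shift mm [  -9.4 -236.6    1.4] rot deg [ 1.000e-02 -1.100e-01 -1.035e+01] len rows 5.677615980945134 1.4459632058321852
```

View pics/w4.png

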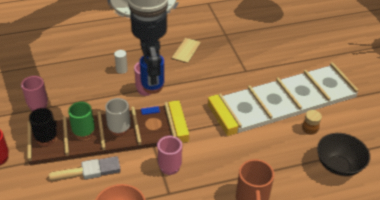

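>>> send_rows(translation=[[0,-0.005,0],[-0.001,-0.017,0],[-0.002,-0.037,0],[-0.003,-0.063,0],[-0.004,-0.091,0],[-0.005,-0.12,0],[-0.006,-0.149,0],[-0.007,-0.177,0],[-0.008,-0.202,0],[-0.008,-0.22,0],[-0.009,-0.231,0],[-0.009,-0.2355,0]], rotation=[[0,0,0],[0,0,-1],[0,0,-2],[0,0,-3],[0,0,-4],[0,0,-5],[0,0,-6],[0,0,-7],[0,0,-8],[0,0,-9],[0,0,-10],[0,0,-10.35]])

```text
time_s: 6.12
position: [0.5697, 0.1345, 0.1691]
ee_rot: [-3.136, -0.185, 0.002]
contact_force: [-0.5, -0.4, -2.8]
width: 0.0527
```

Run:
```python
from h import *
from cell import eyes
for i in range(3): eyes.read_camera("top")
goto(.5708,.1318,.054,.113)
from cell import eyes
cv2.imwrite("pics/w5.png",eyes.read_camera("wrist")["color"][:,:,::-1])
```

```text
t 6.27 pos [0.5705 0.1305 0.1695] yaw 6.41 q [-0.36  0.42  0.12  1.79 -0.06  0.93 -0.11] w 0.0527 F [ 0.1  0.  -1. ]
shift mm [  0.6  -1.4 115.5] rot deg [ 0.06  0.04 -0.06] len rows 2.7710289719658467 0.013464586562999002
```

View pics/w5.png

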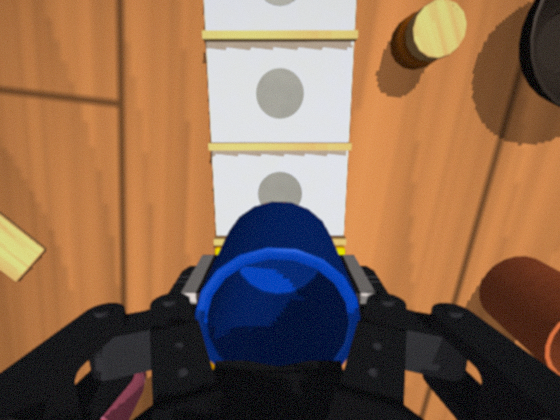

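Run:
```python
from h import *
from cell import eyes
c=eyes.read_camera("wrist")
im=c["color"].astype(float).mean(2)
sub=im[60:125,245:315];m=(sub<(sub[30:38,30:38].mean()+25)).astype(np.uint8)
n,l,s,ce=cv2.connectedComponentsWithStats(m);k=l[34,35];print(s[k],ce[k]+[245,60])
u,v=ce[k]+[245,60];print(ray(c,u,v,.018),proj(c,[.5615,.2172,.018]))
goto(.5708,.1318,.054,.113)
```

```text
[  11    7   47   50 1850] [279.14702703  91.66540541]
[0.56118494 0.21917576 0.018     ] [279.25913866  94.1975325 ]
t 6.37 pos [0.5707 0.1295 0.1698] yaw 6.3 q [-0.36  0.42  0.12  1.79 -0.06  0.93 -0.11] w 0.0526 F [ 0.6 -0.5 -1.3]
shift mm [  0.4  -2.5 115.8] rot deg [ 0.07  0.02 -0.17] len rows 2.776958965974273 0.02618716711367479
```

>>> send_rows(translation=[[0,-0.001,0.005],[0,-0.002,0.017],[0,-0.003,0.033],[0,-0.003,0.051],[0,-0.003,0.069],[0,-0.003,0.085],[0,-0.003,0.098],[0,-0.003,0.107],[0,-0.003,0.112],[0,-0.003,0.115],[0,-0.003,0.1175],[0,-0.003,0.1185]], rotation=[[0,0,0],[0,0,0],[0,0,0],[0,0,0],[0,0,0],[0,0,0],[0,0,0],[0,0,0],[0,0,0],[0,0,0],[0,0,0],[0,0,0]])

```text
time_s: 7.37
position: [0.5707, 0.1349, 0.0517]
ee_rot: [-3.136, -0.177, -0.001]
contact_force: [0.6, -0.2, -2.0]
width: 0.0528
```

Run:
```python
from h import *
from cell import eyes
eyes.read_camera("top")
goto(.5708,.1325,.0508,.113)
cv2.imwrite("pics/w6.png",cv2.resize(eyes.read_camera("scene")["color"][110:260,220:480,::-1],None,fx=3,fy=3,interpolation=cv2.INTER_CUBIC))
```

```text
t 7.42 pos [0.5706 0.1349 0.0517] yaw 6.47 q [-0.35  0.59  0.09  1.85 -0.08  0.71 -0.1 ] w 0.0531 F [ 0.5 -0.3 -1.4]
shift mm [-0.1  2.4  0.9] rot deg [-0.01 -0.04 -0.01] len rows 0.06075739962100784 0.006427348714957025
```

View pics/w6.png

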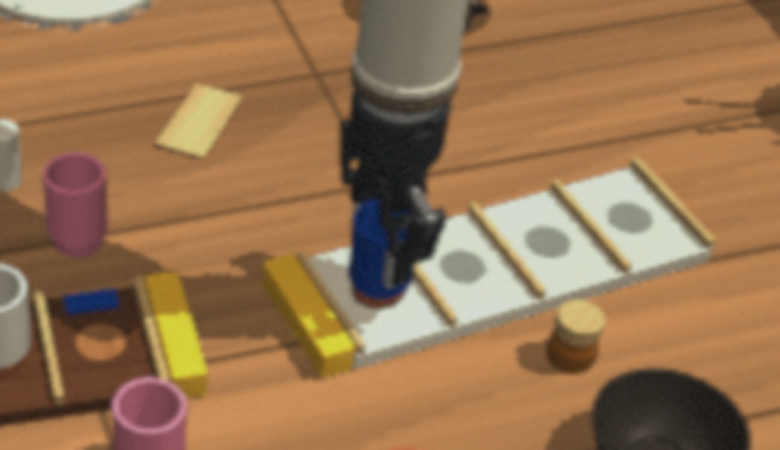

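>>> send_rows(translation=[[0,0.001,0],[0,0.0015,0.001],[0,0.0015,0.0015],[0,0.0015,0.0015],[0,0.0015,0.0015]], rotation=[[0,0,0],[0,0,0],[0,0,0],[0,0,0],[0,0,0]])

```text
time_s: 7.88
position: [0.571, 0.1332, 0.0508]
ee_rot: [-3.136, -0.177, -0.002]
contact_force: [-0.4, -0.0, 5.8]
width: 0.0527
```

>>> send_rows(translation=[[0,0,0],[0,0,0],[0,0,0],[0,0,0],[0,0,0],[0,0,0],[0,0,0],[0,0,0]], rotation=[[0,0,0],[0,0,0],[0,0,0],[0,0,0],[0,0,0],[0,0,0],[0,0,0],[0,0,0]], grip=0)

```text
time_s: 8.55
position: [0.5703, 0.1333, 0.0498]
ee_rot: [-3.137, -0.177, 0.0]
contact_force: [0.2, 0.4, 0.4]
width: 0.0855
```

>>> send_rows(translation=[[0,0,-0.004],[0,0,-0.015],[0,0,-0.035],[0,0,-0.06],[0,0,-0.085],[0,0,-0.105],[0,0,-0.118],[0,0,-0.12]], rotation=[[0,0,0],[0,0,0],[0,0,0],[0,0,0],[0,0,0],[0,0,0],[0,0,0],[0,0,0]])

```text
time_s: 9.22
position: [0.5727, 0.1338, 0.1742]
ee_rot: [-3.135, -0.177, -0.01]
contact_force: [-0.1, 0.5, -0.4]
width: 0.0854
```

Run:
```python
from h import *
goto(.5620,-.1885,.17,-.071)
```

```text
t 9.22 pos [0.5727 0.1338 0.1742] yaw 6.46 q [-0.37  0.42  0.11  1.79 -0.06  0.94 -0.11] w 0.0854 F [-0.1  0.5 -0.4]
shift mm [-46.9 319.    3.5] rot deg [-0.1  -0.37 10.53] len rows 7.733595345760252 1.4717526841681041
```

>>> send_rows(translation=[[-0.001,0.01,0],[-0.004,0.03,0],[-0.009,0.06,0.001],[-0.014,0.094,0.001],[-0.019,0.13,0.001],[-0.025,0.168,0.002],[-0.03,0.206,0.002],[-0.036,0.242,0.003],[-0.04,0.274,0.003],[-0.044,0.298,0.003],[-0.046,0.313,0.003],[-0.0469,0.319,0.003]], rotation=[[0,0,0],[0,0,1],[0,0,2],[0,0,3],[0,0,4],[0,0,5],[0,0,6],[0,0,7],[0,0,8],[0,0,9],[0,0,10],[0,0,10.5]])

```text
time_s: 10.22
position: [0.558, -0.1927, 0.1659]
ee_rot: [3.138, -0.119, -0.003]
contact_force: [0.2, 0.2, -0.3]
width: 0.0849
```

```bash
python3 - <<'E'
from h import *
from cell import eyes
for i in range(5): eyes.read_camera("scene")
goto(.5620,-.1885,.05,-.071)
E
python3 ring.py wrist .562 -.1885 .098 pics/w7.png; python3 ring.py top .571 .1333 .098 pics/t7.png
```

```text
t 10.47 pos [ 0.5601 -0.1863  0.1665] yaw -3.83 q [ 0.09  0.44  0.25  1.78 -0.13  0.94  0.32] w 0.0853 F [-0.8  1.2 -0.4]
shift mm [  2.1   2.2 116.5] rot deg [-0.08  0.03  0.24] len rows 2.7945866006787443 0.035218412310811645
```

View pics/w7.png

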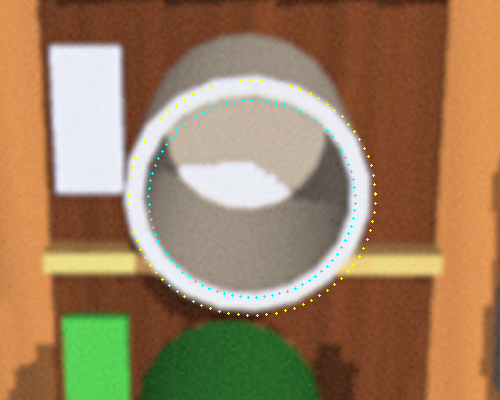

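View pics/t7.png

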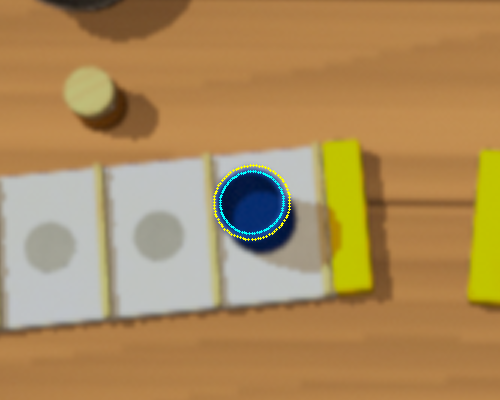

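>>> send_rows(translation=[[0.001,0.001,0.006],[0.001,0.002,0.021],[0.001,0.002,0.042],[0.001,0.002,0.064],[0.001,0.002,0.085],[0.001,0.002,0.102],[0.001,0.002,0.112],[0.001,0.002,0.116],[0.001,0.002,0.116],[0.001,0.002,0.116]], rotation=[[0,0,0],[0,0,0],[0,0,0],[0,0,0],[0,0,0],[0,0,0],[0,0,0],[0,0,0],[0,0,0],[0,0,0]])

```text
time_s: 11.4
position: [0.5612, -0.1911, 0.0514]
ee_rot: [3.139, -0.11, 0.001]
contact_force: [-0.1, -0.8, -0.1]
width: 0.0856
```

>>> send_rows(translation=[[0,0,0],[0,0,0],[0,0,0],[0,0,0],[0,0,0],[0,0,0],[0,0,0],[0,0,0]], rotation=[[0,0,0],[0,0,0],[0,0,0],[0,0,0],[0,0,0],[0,0,0],[0,0,0],[0,0,0]], grip=1, squeeze=50)

```text
time_s: 12.07
position: [0.5616, -0.1914, 0.0523]
ee_rot: [3.139, -0.11, 0.004]
contact_force: [-1.5, 0.0, 6.6]
width: 0.0545
```

>>> send_rows(translation=[[0,0,-0.003],[0,0,-0.01],[0,0,-0.023],[0,0,-0.04],[0,0,-0.06],[0,0,-0.08],[0,0,-0.098],[0,0,-0.11],[0,0,-0.117],[0,0,-0.12],[0,0,-0.12]], rotation=[[0,0,0],[0,0,0],[0,0,0],[0,0,0],[0,0,0],[0,0,0],[0,0,0],[0,0,0],[0,0,0],[0,0,0],[0,0,0]])

```text
time_s: 12.98
position: [0.5607, -0.191, 0.1714]
ee_rot: [3.14, -0.11, 0.001]
contact_force: [0.3, 0.5, -1.4]
width: 0.0548
```

Run:
```python
from h import *
goto(.5615,.217,.17,.113)
```

```text
t 12.98 pos [ 0.5607 -0.191   0.1714] yaw -4.02 q [ 0.09  0.44  0.25  1.78 -0.13  0.94  0.32] w 0.0548 F [ 0.3  0.5 -1.4]
shift mm [ -27.8 -407.1    1.4] rot deg [  0.    -0.04 -10.5 ] len rows 9.784718839734262 1.4662910190414198
```

>>> send_rows(translation=[[0,-0.004,0],[-0.001,-0.014,0],[-0.002,-0.032,0],[-0.004,-0.057,0],[-0.006,-0.085,0],[-0.008,-0.114,0],[-0.01,-0.143,0],[-0.012,-0.172,0],[-0.014,-0.201,0],[-0.016,-0.23,0],[-0.018,-0.259,0],[-0.02,-0.288,0]], rotation=[[0,0,0],[0,0,0],[0,0,-1],[0,0,-2],[0,0,-3],[0,0,-4],[0,0,-5],[0,0,-6],[0,0,-7],[0,0,-8],[0,0,-9],[0,0,-10.5]])

```text
time_s: 13.98
position: [0.5593, 0.1013, 0.1702]
ee_rot: [-3.136, -0.183, 0.003]
contact_force: [0.1, 0.9, -0.8]
width: 0.0546
```

Run:
```python
from h import *
goto(.5615,.2153,.17,.113)
```

```text
t 13.98 pos [0.5593 0.1013 0.1702] yaw 6.69 q [-0.32  0.39  0.12  1.83 -0.06  0.92 -0.06] w 0.0546 F [ 0.1  0.9 -0.8]
shift mm [  15.5 -112.9    0.2] rot deg [-0.04  0.09  0.21] len rows 2.7336012233566014 0.03317680428768504
```

>>> send_rows(translation=[[0.0035,-0.028,0],[0.007,-0.055,0],[0.01,-0.078,0],[0.012,-0.095,0],[0.0135,-0.107,0],[0.0142,-0.113,0],[0.0145,-0.1155,0],[0.0145,-0.1155,0],[0.0145,-0.1155,0],[0.0145,-0.1155,0],[0.0145,-0.1155,0]], rotation=[[0,0,0],[0,0,0],[0,0,0],[0,0,0],[0,0,0],[0,0,0],[0,0,0],[0,0,0],[0,0,0],[0,0,0],[0,0,0]])

```text
time_s: 14.9
position: [0.5626, 0.2126, 0.171]
ee_rot: [3.136, 0.174, 0.0]
contact_force: [-0.3, 0.9, -1.4]
width: 0.0546
```

Run:
```python
from h import *
from cell import eyes
goto(.5615,.2153,.0515,.113)
c=eyes.read_camera("wrist")
cv2.imwrite("pics/w8.png",c["color"][:,:,::-1])
print(proj(c,[.5517,.3016,.018]))
```

```text
t 14.9 pos [0.5626 0.2126 0.171 ] yaw 6.35 q [-0.48  0.44  0.09  1.75 -0.05  0.95 -0.26] w 0.0546 F [-0.3  0.9 -1.4]
shift mm [ -0.8  -2.9 119.5] rot deg [ 0.03 -0.   -0.12] len rows 2.865535044347568 0.017656601231118937
[277.34580074  92.28589841]
```

View pics/w8.png

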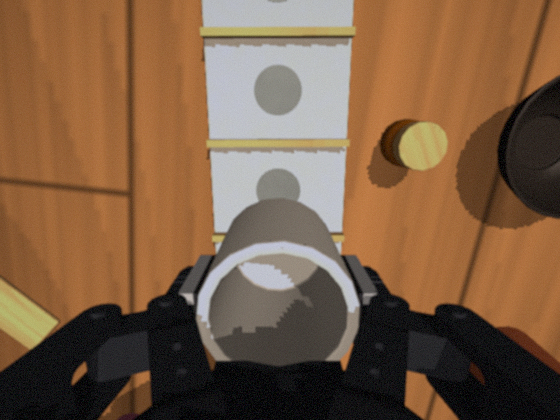

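>>> send_rows(translation=[[0,-0.001,0.005],[-0.0005,-0.002,0.017],[-0.0005,-0.0025,0.033],[-0.0005,-0.0025,0.051],[-0.0005,-0.0025,0.069],[-0.0005,-0.0025,0.085],[-0.0005,-0.0025,0.098],[-0.0005,-0.0025,0.107],[-0.0005,-0.0025,0.113],[-0.0005,-0.0025,0.1165],[-0.0005,-0.0025,0.1185],[-0.0005,-0.0025,0.1195]], rotation=[[0,0,0],[0,0,0],[0,0,0],[0,0,0],[0,0,0],[0,0,0],[0,0,0],[0,0,0],[0,0,0],[0,0,0],[0,0,0],[0,0,0]])

```text
time_s: 15.95
position: [0.5615, 0.2165, 0.0523]
ee_rot: [-3.136, -0.177, 0.0]
contact_force: [-5.3, -2.1, 11.8]
width: 0.0546
```

>>> send_rows(translation=[[0,0,0],[0,0,0],[0,0,0]], rotation=[[0,0,0],[0,0,0],[0,0,0]])

```text
time_s: 16.2
position: [0.5622, 0.2168, 0.0523]
ee_rot: [-3.136, -0.177, -0.002]
contact_force: [-0.5, -0.4, 3.4]
width: 0.0541
```

>>> send_rows(translation=[[0,0,0],[0,0,0],[0,0,0],[0,0,0],[0,0,0],[0,0,0],[0,0,0],[0,0,0]], rotation=[[0,0,0],[0,0,0],[0,0,0],[0,0,0],[0,0,0],[0,0,0],[0,0,0],[0,0,0]], grip=0)

```text
time_s: 16.87
position: [0.5614, 0.2165, 0.0514]
ee_rot: [-3.137, -0.177, 0.0]
contact_force: [-0.7, -0.5, 0.5]
width: 0.0853
```

>>> send_rows(translation=[[0,0,-0.004],[0,0,-0.015],[0,0,-0.035],[0,0,-0.06],[0,0,-0.085],[0,0,-0.105],[0,0,-0.117],[0,0,-0.12],[0,0,-0.12]], rotation=[[0,0,0],[0,0,0],[0,0,0],[0,0,0],[0,0,0],[0,0,0],[0,0,0],[0,0,0],[0,0,0]])

```text
time_s: 17.62
position: [0.562, 0.2167, 0.1726]
ee_rot: [-3.136, -0.177, -0.003]
contact_force: [0.0, 0.0, 0.4]
width: 0.0854
```

Run:
```python
from h import *
goto(.5500,-.2730,.17,-.071)
```

```text
t 17.62 pos [0.562  0.2167 0.1726] yaw 6.47 q [-0.48  0.44  0.09  1.75 -0.05  0.95 -0.26] w 0.0854 F [0.  0.  0.4]
shift mm [-67.2 485.3   2.1] rot deg [-0.05 -0.11 10.54] len rows 11.748151354574844 1.472139285051544
```

>>> send_rows(translation=[[-0.001,0.008,0],[-0.004,0.026,0],[-0.007,0.052,0],[-0.012,0.084,0],[-0.016,0.118,0],[-0.021,0.152,0],[-0.026,0.186,0],[-0.03,0.22,0],[-0.035,0.254,0],[-0.04,0.288,0],[-0.045,0.322,0],[-0.049,0.356,0]], rotation=[[0,0,0],[0,0,1],[0,0,2],[0,0,3],[0,0,4],[0,0,5],[0,0,6],[0,0,7],[0,0,8],[0,0,9],[0,0,10],[0,0,10.5]])

```text
time_s: 18.62
position: [0.5502, -0.1463, 0.17]
ee_rot: [3.139, -0.116, -0.005]
contact_force: [0.5, -0.4, -0.5]
width: 0.0859
```

>>> send_rows(translation=[[0.001,0.033,0],[0.003,0.064,0],[0.004,0.09,0],[0.005,0.111,0],[0.0055,0.124,0],[0.0055,0.1305,0],[0.0055,0.1305,0],[0.0055,0.1305,0],[0.0055,0.1305,0]], rotation=[[0,0,0],[0,0,0],[0,0,0],[0,0,0],[0,0,0],[0,0,0],[0,0,0],[0,0,0],[0,0,0]])

```text
time_s: 19.37
position: [0.5495, -0.2713, 0.171]
ee_rot: [-3.138, 0.107, 0.001]
contact_force: [-0.2, -0.7, -0.0]
width: 0.0858
```

```bash
python3 - <<'E'
from h import *
from cell import eyes
goto(.5500,-.2730,.051,-.071)
E
python3 ring.py wrist .55 -.2730 .098 pics/w9.png; python3 ring.py top .5615 .2182 .098 pics/t9.png
```

```text
t 19.37 pos [ 0.5495 -0.2713  0.171 ] yaw -3.91 q [ 0.21  0.47  0.27  1.72 -0.15  0.97  0.47] w 0.0858 F [-0.2 -0.7 -0. ]
shift mm [  0.7   1.9 120. ] rot deg [-0.08  0.03  0.16] len rows 2.878287813719378 0.025766904949393675
```

View pics/w9.png

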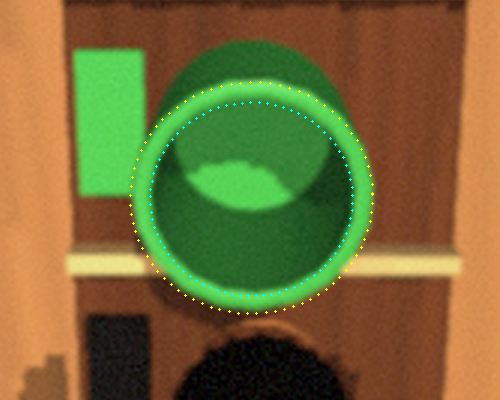

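View pics/t9.png

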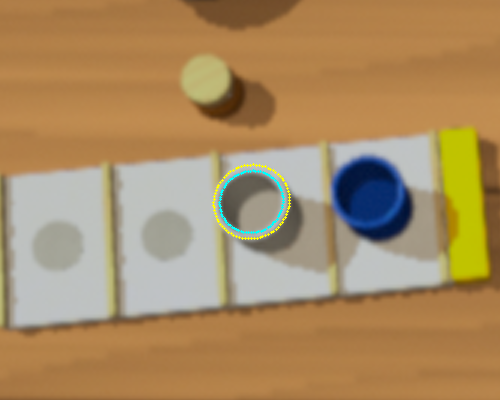

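>>> send_rows(translation=[[0.0005,0,0.006],[0.0005,0,0.021],[0.0005,0,0.042],[0.0005,0,0.064],[0.0005,0,0.086],[0.0005,0,0.104],[0.0005,0,0.115],[0.0005,0,0.1195],[0.0005,0,0.1195],[0.0005,0,0.1195]], rotation=[[0,0,0],[0,0,0],[0,0,0],[0,0,0],[0,0,0],[0,0,0],[0,0,0],[0,0,0],[0,0,0],[0,0,0]])

```text
time_s: 20.3
position: [0.5503, -0.2734, 0.0524]
ee_rot: [3.139, -0.11, 0.001]
contact_force: [0.1, 0.4, 0.2]
width: 0.0856
```

>>> send_rows(translation=[[0,0,0],[0,0,0],[0,0,0],[0,0,0],[0,0,0],[0,0,0],[0,0,0],[0,0,0]], rotation=[[0,0,0],[0,0,0],[0,0,0],[0,0,0],[0,0,0],[0,0,0],[0,0,0],[0,0,0]], grip=1, squeeze=50)

```text
time_s: 20.97
position: [0.5508, -0.2738, 0.0534]
ee_rot: [3.139, -0.11, 0.004]
contact_force: [-0.5, 0.1, 6.2]
width: 0.0543
```

>>> send_rows(translation=[[0,0,-0.003],[0,0,-0.01],[0,0,-0.023],[0,0,-0.04],[0,0,-0.06],[0,0,-0.08],[0,0,-0.098],[0,0,-0.11],[0,0,-0.117],[0,0,-0.12],[0,0,-0.12]], rotation=[[0,0,0],[0,0,0],[0,0,0],[0,0,0],[0,0,0],[0,0,0],[0,0,0],[0,0,0],[0,0,0],[0,0,0],[0,0,0]])

```text
time_s: 21.88
position: [0.5498, -0.2734, 0.1724]
ee_rot: [3.14, -0.11, 0.001]
contact_force: [0.3, 0.4, -1.6]
width: 0.0544
```

Run:
```python
from h import *
goto(.5520,.301,.17,.113)
```

```text
t 21.88 pos [ 0.5498 -0.2734  0.1724] yaw -4.03 q [ 0.21  0.47  0.27  1.72 -0.15  0.97  0.47] w 0.0544 F [ 0.3  0.4 -1.6]
shift mm [ -38.2 -573.1    2.3] rot deg [ 1.00e-02 -3.00e-02 -1.05e+01] len rows 13.774540244462209 1.4667375935357256
```

>>> send_rows(translation=[[0,-0.004,0],[-0.001,-0.014,0],[-0.002,-0.032,0],[-0.004,-0.057,0],[-0.006,-0.087,0],[-0.008,-0.119,0],[-0.01,-0.151,0],[-0.012,-0.183,0],[-0.014,-0.215,0],[-0.016,-0.247,0],[-0.0185,-0.279,0],[-0.0206,-0.311,0]], rotation=[[0,0,0],[0,0,0],[0,0,-1],[0,0,-2],[0,0,-3],[0,0,-4],[0,0,-5],[0,0,-6],[0,0,-7],[0,0,-8],[0,0,-9],[0,0,-10.5]])

```text
time_s: 22.88
position: [0.5494, 0.042, 0.1713]
ee_rot: [-3.136, -0.183, 0.002]
contact_force: [0.5, 0.0, -0.8]
width: 0.0545
```

>>> send_rows(translation=[[0.004,-0.032,0],[0.0075,-0.064,0],[0.011,-0.096,0],[0.015,-0.128,0],[0.019,-0.159,0],[0.022,-0.188,0],[0.025,-0.214,0],[0.028,-0.236,0],[0.0295,-0.251,0],[0.0305,-0.259,0],[0.0307,-0.2613,0],[0.0307,-0.2613,0]], rotation=[[0,0,0],[0,0,0],[0,0,0],[0,0,0],[0,0,0],[0,0,0],[0,0,0],[0,0,0],[0,0,0],[0,0,0],[0,0,0],[0,0,0]])

```text
time_s: 23.88
position: [0.5515, 0.3012, 0.1715]
ee_rot: [3.136, 0.178, -0.001]
contact_force: [0.1, -0.4, -1.2]
width: 0.0541
```

>>> send_rows(translation=[[0,0,0],[0,0,0]], rotation=[[0,0,0],[0,0,0]])

```text
time_s: 24.05
position: [0.5526, 0.2992, 0.1719]
ee_rot: [3.136, 0.173, -0.0]
contact_force: [-0.2, 0.4, -0.8]
width: 0.0539
```

Run:
```python
from h import *
from cell import eyes
goto(.5518,.3015,.053,.113)
c=eyes.read_camera("wrist")
cv2.imwrite("pics/w10.png",c["color"][:,:,::-1])
print(proj(c,[.5421,.3855,.018]))
```

```text
t 24.05 pos [0.5526 0.2992 0.1719] yaw 6.32 q [-0.59  0.49  0.07  1.68 -0.04  0.98 -0.4 ] w 0.0539 F [-0.2  0.4 -0.8]
shift mm [ -0.5  -2.5 118.9] rot deg [ 0.06  0.01 -0.15] len rows 2.8512528665919374 0.023141244413065268
[277.39422169  95.71201969]
```

View pics/w10.png

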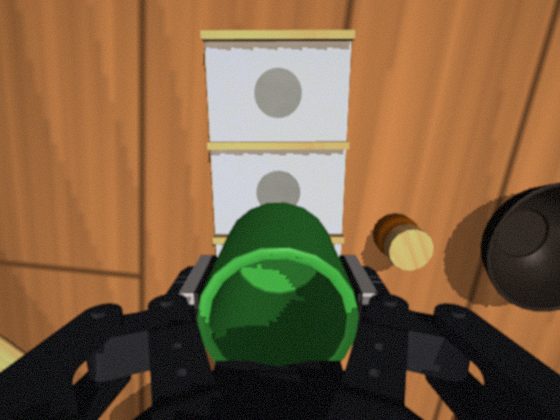

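>>> send_rows(translation=[[-0.0005,-0.001,0.005],[-0.0005,-0.001,0.017],[-0.0005,-0.001,0.033],[-0.0005,-0.001,0.051],[-0.0005,-0.001,0.069],[-0.0005,-0.001,0.085],[-0.0005,-0.001,0.098],[-0.0005,-0.001,0.107],[-0.0005,-0.001,0.113],[-0.0005,-0.001,0.1165],[-0.0005,-0.001,0.1185],[-0.0005,-0.001,0.1195]], rotation=[[0,0,0],[0,0,0],[0,0,0],[0,0,0],[0,0,0],[0,0,0],[0,0,0],[0,0,0],[0,0,0],[0,0,0],[0,0,0],[0,0,0]])

```text
time_s: 25.1
position: [0.5516, 0.3024, 0.0533]
ee_rot: [-3.137, -0.177, 0.0]
contact_force: [-4.4, -1.6, 9.0]
width: 0.0542
```

>>> send_rows(translation=[[0,0,0],[0,0,0],[0,0,0]], rotation=[[0,0,0],[0,0,0],[0,0,0]])

```text
time_s: 25.35
position: [0.552, 0.3026, 0.0534]
ee_rot: [-3.136, -0.177, -0.002]
contact_force: [-1.9, -0.8, 2.4]
width: 0.0542
```

>>> send_rows(translation=[[0,0,0],[0,0,0],[0,0,0],[0,0,0],[0,0,0],[0,0,0],[0,0,0],[0,0,0]], rotation=[[0,0,0],[0,0,0],[0,0,0],[0,0,0],[0,0,0],[0,0,0],[0,0,0],[0,0,0]], grip=0)

```text
time_s: 26.02
position: [0.5515, 0.3023, 0.0523]
ee_rot: [-3.137, -0.177, 0.0]
contact_force: [1.3, -0.3, 0.3]
width: 0.0853
```

>>> send_rows(translation=[[0,0,-0.004],[0,0,-0.015],[0,0,-0.035],[0,0,-0.06],[0,0,-0.085],[0,0,-0.105],[0,0,-0.117],[0,0,-0.12],[0,0,-0.12]], rotation=[[0,0,0],[0,0,0],[0,0,0],[0,0,0],[0,0,0],[0,0,0],[0,0,0],[0,0,0],[0,0,0]])

```text
time_s: 26.77
position: [0.552, 0.3027, 0.1737]
ee_rot: [-3.135, -0.177, -0.003]
contact_force: [0.3, -0.2, -1.3]
width: 0.0855
```

Run:
```python
from h import *
goto(.5460,-.3595,.17,-.071)
```

```text
t 26.77 pos [0.552  0.3027 0.1737] yaw 6.47 q [-0.6   0.49  0.07  1.67 -0.04  0.98 -0.4 ] w 0.0855 F [ 0.3 -0.2 -1.3]
shift mm [-80.6 657.3   2.8] rot deg [-0.07 -0.11 10.54] len rows 15.8803666540251 1.4720553789144497
```

>>> send_rows(translation=[[-0.001,0.008,0],[-0.003,0.026,0],[-0.007,0.054,0],[-0.011,0.088,0],[-0.015,0.123,0],[-0.019,0.158,0],[-0.024,0.193,0],[-0.028,0.228,0],[-0.032,0.263,0],[-0.0365,0.298,0],[-0.041,0.333,0],[-0.045,0.368,0]], rotation=[[0,0,0],[0,0,1],[0,0,2],[0,0,3],[0,0,4],[0,0,5],[0,0,6],[0,0,7],[0,0,8],[0,0,9],[0,0,10],[0,0,10.5]])

```text
time_s: 27.77
position: [0.5458, -0.072, 0.171]
ee_rot: [3.139, -0.116, -0.005]
contact_force: [0.4, -0.3, -0.0]
width: 0.0853
```

>>> send_rows(translation=[[0.002,0.035,0],[0.004,0.07,0],[0.006,0.105,0],[0.0085,0.14,0],[0.0105,0.175,0],[0.0125,0.208,0],[0.0145,0.237,0],[0.016,0.261,0],[0.017,0.278,0],[0.0175,0.288,0],[0.0178,0.291,0],[0.0178,0.291,0]], rotation=[[0,0,0],[0,0,0],[0,0,0],[0,0,0],[0,0,0],[0,0,0],[0,0,0],[0,0,0],[0,0,0],[0,0,0],[0,0,0],[0,0,0]])

```text
time_s: 28.77
position: [0.544, -0.3607, 0.1714]
ee_rot: [-3.139, 0.114, 0.003]
contact_force: [0.1, 0.1, 0.3]
width: 0.0858
```

>>> send_rows(translation=[[0,0,0],[0,0,0],[0,0,0]], rotation=[[0,0,0],[0,0,0],[0,0,0]])

```text
time_s: 29.02
position: [0.5461, -0.3581, 0.1723]
ee_rot: [-3.139, 0.107, -0.0]
contact_force: [0.4, 0.8, -0.5]
width: 0.0854
```

```bash
python3 - <<'E'
from h import *
from cell import eyes
goto(.5460,-.3595,.051,-.071)
E
python3 ring.py wrist .546 -.3595 .098 pics/w11.png; python3 ring.py top .552 .302 .098 pics/t11.png
```

```text
t 29.02 pos [ 0.5461 -0.3581  0.1723] yaw -3.9 q [ 0.33  0.54  0.29  1.61 -0.17  1.01  0.61] w 0.0854 F [ 0.4  0.8 -0.5]
shift mm [ -0.    1.5 121.3] rot deg [-0.05 -0.    0.17] len rows 2.9099679128398805 0.02480469478083968
```

View pics/w11.png

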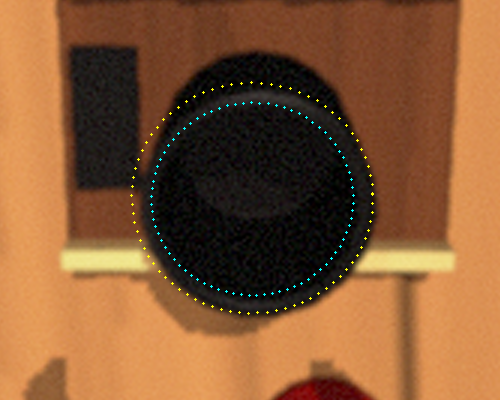

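View pics/t11.png

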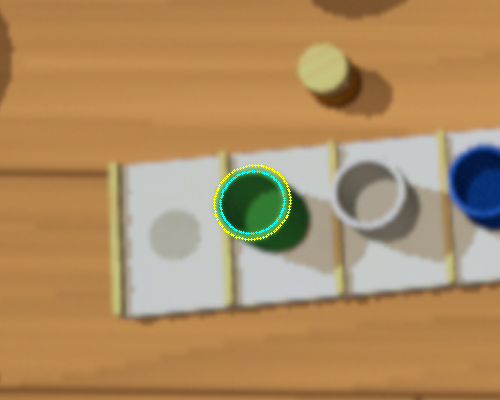

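>>> send_rows(translation=[[0.001,0,0.006],[0.001,0,0.021],[0.001,0,0.042],[0.001,0,0.064],[0.001,0,0.086],[0.001,0,0.104],[0.001,0,0.116],[0.001,0,0.121],[0.001,0,0.121],[0.001,0,0.121]], rotation=[[0,0,0],[0,0,0],[0,0,0],[0,0,0],[0,0,0],[0,0,0],[0,0,0],[0,0,0],[0,0,0],[0,0,0]])

```text
time_s: 29.95
position: [0.5469, -0.3603, 0.0519]
ee_rot: [3.139, -0.11, 0.001]
contact_force: [0.8, -0.3, 1.3]
width: 0.0853
```

>>> send_rows(translation=[[0,0,0],[0,0,0],[0,0,0],[0,0,0],[0,0,0],[0,0,0],[0,0,0],[0,0,0]], rotation=[[0,0,0],[0,0,0],[0,0,0],[0,0,0],[0,0,0],[0,0,0],[0,0,0],[0,0,0]], grip=1, squeeze=50)

```text
time_s: 30.62
position: [0.5476, -0.3606, 0.0529]
ee_rot: [3.139, -0.11, 0.004]
contact_force: [-0.1, 0.5, 5.8]
width: 0.0537
```

>>> send_rows(translation=[[0,0,-0.003],[0,0,-0.01],[0,0,-0.023],[0,0,-0.04],[0,0,-0.06],[0,0,-0.08],[0,0,-0.098],[0,0,-0.11],[0,0,-0.117],[0,0,-0.12],[0,0,-0.12]], rotation=[[0,0,0],[0,0,0],[0,0,0],[0,0,0],[0,0,0],[0,0,0],[0,0,0],[0,0,0],[0,0,0],[0,0,0],[0,0,0]])

```text
time_s: 31.53
position: [0.5466, -0.36, 0.1718]
ee_rot: [3.14, -0.11, 0.001]
contact_force: [1.1, -0.8, -2.5]
width: 0.0536
```

Run:
```python
from h import *
goto(.5421,.3855,.17,.113)
```

```text
t 31.53 pos [ 0.5466 -0.36    0.1718] yaw -4.02 q [ 0.33  0.54  0.29  1.61 -0.18  1.01  0.61] w 0.0536 F [ 1.1 -0.8 -2.5]
shift mm [ -56.8 -743.3    1.7] rot deg [ 1.00e-02 -3.00e-02 -1.05e+01] len rows 17.877236826049803 1.4663018376141066
```

>>> send_rows(translation=[[0,-0.004,0],[-0.001,-0.014,0],[-0.0025,-0.032,0],[-0.0045,-0.057,0],[-0.0065,-0.087,0],[-0.009,-0.119,0],[-0.0115,-0.151,0],[-0.014,-0.183,0],[-0.0165,-0.215,0],[-0.019,-0.247,0],[-0.0215,-0.279,0],[-0.0238,-0.311,0]], rotation=[[0,0,0],[0,0,0],[0,0,-1],[0,0,-2],[0,0,-3],[0,0,-4],[0,0,-5],[0,0,-6],[0,0,-7],[0,0,-8],[0,0,-9],[0,0,-10.5]])

```text
time_s: 32.53
position: [0.5433, -0.0455, 0.1705]
ee_rot: [-3.136, -0.18, 0.003]
contact_force: [0.0, -0.6, -1.5]
width: 0.0535
```

>>> send_rows(translation=[[0.0035,-0.032,0],[0.007,-0.064,0],[0.0105,-0.096,0],[0.0135,-0.128,0],[0.017,-0.16,0],[0.0205,-0.192,0],[0.024,-0.224,0],[0.0275,-0.256,0],[0.031,-0.288,0],[0.0345,-0.32,0],[0.038,-0.352,0],[0.041,-0.381,0]], rotation=[[0,0,0],[0,0,0],[0,0,0],[0,0,0],[0,0,0],[0,0,0],[0,0,0],[0,0,0],[0,0,0],[0,0,0],[0,0,0],[0,0,0]])

```text
time_s: 33.53
position: [0.5404, 0.3378, 0.1702]
ee_rot: [3.136, 0.18, -0.003]
contact_force: [-0.5, 0.7, -2.1]
width: 0.0535
```

>>> send_rows(translation=[[0.0025,-0.023,0],[0.004,-0.039,0],[0.005,-0.048,0],[0.0054,-0.0502,0],[0.0054,-0.0502,0],[0.0054,-0.0502,0],[0.0054,-0.0502,0]], rotation=[[0,0,0],[0,0,0],[0,0,0],[0,0,0],[0,0,0],[0,0,0],[0,0,0]])

```text
time_s: 34.12
position: [0.543, 0.3832, 0.1714]
ee_rot: [3.136, 0.173, 0.0]
contact_force: [0.5, 0.5, -2.5]
width: 0.054
```

Run:
```python
from h import *
from cell import eyes
goto(.5421,.3855,.053,.113)
c=eyes.read_camera("wrist")
cv2.imwrite("pics/w12.png",c["color"][:,:,::-1])
```

```text
t 34.12 pos [0.543  0.3832 0.1714] yaw 6.31 q [-0.69  0.55  0.05  1.58 -0.03  1.02 -0.52] w 0.054 F [ 0.5  0.5 -2.5]
shift mm [ -0.6  -2.5 118.4] rot deg [ 0.07  0.   -0.16] len rows 2.8397395882100662 0.0246458520935592
```

View pics/w12.png

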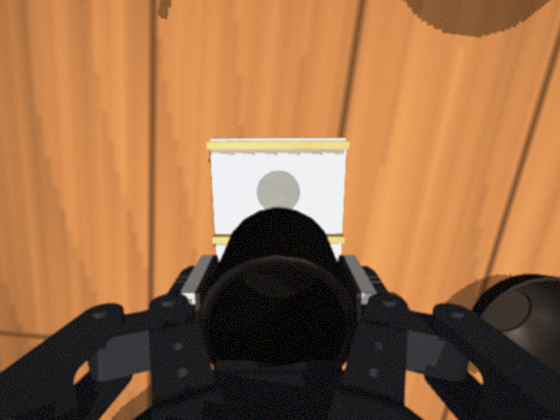

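>>> send_rows(translation=[[-0.0005,-0.0005,0.005],[-0.0005,-0.0005,0.017],[-0.0005,-0.0005,0.033],[-0.0005,-0.0005,0.051],[-0.0005,-0.0005,0.069],[-0.0005,-0.0005,0.085],[-0.0005,-0.0005,0.098],[-0.0005,-0.0005,0.107],[-0.0005,-0.0005,0.113],[-0.0005,-0.0005,0.1165],[-0.0005,-0.0005,0.1185],[-0.0005,-0.0005,0.1195]], rotation=[[0,0,0],[0,0,0],[0,0,0],[0,0,0],[0,0,0],[0,0,0],[0,0,0],[0,0,0],[0,0,0],[0,0,0],[0,0,0],[0,0,0]])

```text
time_s: 35.17
position: [0.5417, 0.3861, 0.0529]
ee_rot: [-3.136, -0.177, 0.0]
contact_force: [-3.7, -2.7, 8.8]
width: 0.0537
```

>>> send_rows(translation=[[0,0,0],[0,0,0],[0,0,0]], rotation=[[0,0,0],[0,0,0],[0,0,0]])

```text
time_s: 35.42
position: [0.5421, 0.3864, 0.0529]
ee_rot: [-3.136, -0.177, -0.002]
contact_force: [-1.9, -1.2, 3.4]
width: 0.0535
```

>>> send_rows(translation=[[0,0,0],[0,0,0],[0,0,0],[0,0,0],[0,0,0],[0,0,0],[0,0,0],[0,0,0]], rotation=[[0,0,0],[0,0,0],[0,0,0],[0,0,0],[0,0,0],[0,0,0],[0,0,0],[0,0,0]], grip=0)

```text
time_s: 36.08
position: [0.5416, 0.386, 0.0518]
ee_rot: [-3.137, -0.177, 0.0]
contact_force: [0.8, -0.3, 0.8]
width: 0.0852
```

>>> send_rows(translation=[[0,0,-0.004],[0,0,-0.015],[0,0,-0.035],[0,0,-0.06],[0,0,-0.085],[0,0,-0.11],[0,0,-0.13],[0,0,-0.145],[0,0,-0.15],[0,0,-0.15]], rotation=[[0,0,0],[0,0,0],[0,0,0],[0,0,0],[0,0,0],[0,0,0],[0,0,0],[0,0,0],[0,0,0],[0,0,0]])

```text
time_s: 36.92
position: [0.5427, 0.3868, 0.2046]
ee_rot: [-3.134, -0.177, -0.006]
contact_force: [0.3, 1.1, -0.3]
width: 0.0857
```

>>> send_rows(translation=[[0,0.02,0],[0,0.05,0],[0,0.08,0],[0,0.115,0],[0,0.15,0],[0,0.185,0],[0,0.22,0],[0,0.255,0],[0,0.29,0],[0,0.325,0],[0,0.35,0],[0,0.36,0]], rotation=[[0,0,0],[0,0,0],[0,0,0],[0,0,0],[0,0,0],[0,0,0],[0,0,0],[0,0,0],[0,0,0],[0,0,0],[0,0,0],[0,0,0]])

```text
time_s: 37.92
position: [0.5815, 0.0223, 0.2008]
ee_rot: [3.134, 0.167, -0.003]
contact_force: [-0.8, 0.3, -0.4]
width: 0.0856
```

Run:
```python
from h import *
from cell import eyes
D=[(.5708,.1328),(.5615,.2172),(.5517,.3016),(.5421,.3855)]
for n,(x0,x1,y0,y1) in dict(top=(60,260,150,260),scene=(295,475,140,250)).items():
    c=eyes.read_camera(n);a=cv2.resize(c["color"][:,:,::-1],None,fx=4,fy=4,interpolation=cv2.INTER_CUBIC)
    for x,y in D:
        for t in np.linspace(0,6.28,60):
            u=proj(c,[x+.0275*np.cos(t),y+.0275*np.sin(t),.098])*4+1.5;cv2.circle(a,tuple(int(round(k)) for k in u),1,(0,0,255),-1)
    cv2.imwrite(f"pics/f_{n}.png",a[y0*4:y1*4,x0*4:x1*4])
goto(.5,0,.2,.113)
```

```text
t 38.02 pos [0.5816 0.0256 0.201 ] yaw 6.21 q [-0.22  0.38  0.16  1.77 -0.07  1.    0.08] w 0.0854 F [ 0.1 -0.1  0.6]
shift mm [-83.9  16.6   1.1] rot deg [ 0.05  0.1  -0.27] len rows 2.0519439757118056 0.04028276590117688
```

View pics/f_top.png

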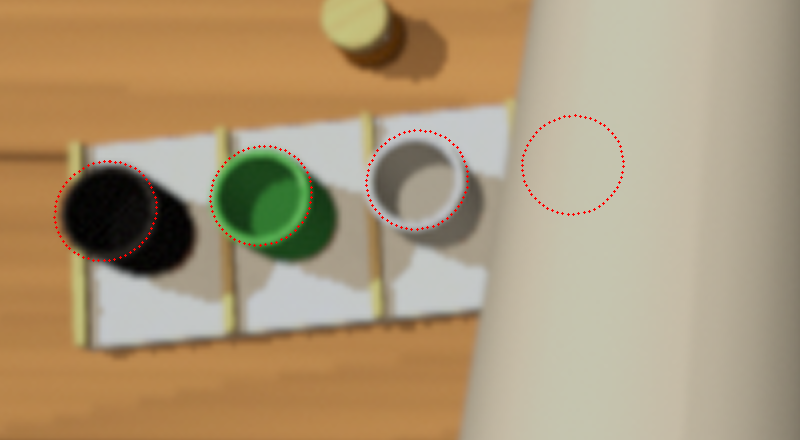

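View pics/f_scene.png

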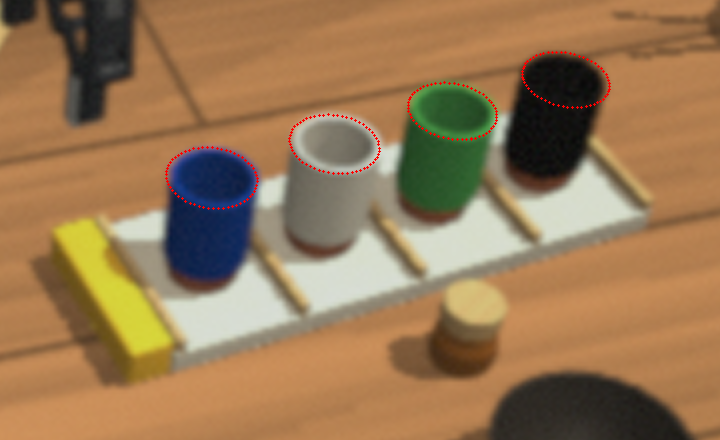

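>>> send_rows(translation=[[0,0,0],[0,0,0],[0,0,0],[0,0,0],[0,0,0],[0,0,0]], rotation=[[0,0,0],[0,0,0],[0,0,0],[0,0,0],[0,0,0],[0,0,0]])

```text
time_s: 38.52
position: [0.5821, 0.0292, 0.2019]
ee_rot: [-3.136, -0.179, 0.0]
contact_force: [-0.3, 1.0, -0.2]
width: 0.0854
```

```bash
python3 -c "
from cell import manip,telemetry
print(manip.job_done(),telemetry.observe()['time_s'])"
```

```text
the job is handed in; nothing more can be done
the job is handed in; nothing more can be done
```

I moved all four cups to the kiln rack in the matching order from the yellow end (blue, white, green, black) and handed the job in at about 38.5 s. No verdict was reported.

- **Placement:** in the last scene picture all four cups stood upright, with their rims within about 1–2 mm of circles drawn over the grey marks. The last top picture agreed for white, green and black. The arm hid blue in it, but an earlier top picture taken after blue was placed showed it on its mark.
- **Forces:** contact readings taken at the end of each move stayed under about 15 N. At hand-in the gripper was open, 0.2 m up and clear of everything.
- **Disagreements:** the wrist and top cameras differed by up to 3 mm on the blue cup's position and 1–2 mm elsewhere. That is well inside the 13 mm and 15 mm limits.

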